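# Stand the flat medicine bottle in its caddy and take off the push-and-turn cap

### The arm

A 6-joint arm with a two-finger parallel gripper is mounted at the origin on the work surface. World frame = base frame: x ahead of the robot, y to its left, z up, the work surface at z = 0. Lengths are in m, angles in rad, forces in N, time in s.
With the tool pointing down it reaches from about 0.425 to 0.95 m from the base axis. Payload 3.5 kg.
Tool frame: the origin (TCP) lies on the centre line of the jaws, within the pads' length; the fingertips stand 8 mm ahead of it and the grasp point (between the pads) lies 11 mm behind it (nose_length is the z of the fingertips in the tool frame, in m); z points along the fingers, y is the line along which they close (so a half turn about z gives the same grasp; the last joint's range is limited). The gripper opens to 85 mm and grips with 20 to 120 N. Pads are 22 mm wide; open, the fingers measure 114 mm over their backs; the gripper's body (76 mm by 85 mm) begins 54 mm behind the grasp point. The pads swing forward as they close: fully open they stand 13 mm farther back than shut.
Start: joints at [-1.29, 0.286, 1.577, -0, 1.279, -0.15], TCP at [0.282, -0.613, 0.214] pointing down, gripper open.
Joint ranges: [-2.77, 2.77], [-0.9, 2.22], [0.21, 2.48], [-1.53, 4.67], [0.24, 2.81], [-2.84, 2.84]. Speed limits (rad/s): [2.79, 2.79, 3.14, 3.14, 3.14, 3.14].

### API

Orientations are given as [roll, pitch, yaw] about the fixed x, y, z axes, in that order (R = Rz(yaw) Ry(pitch) Rx(roll)).
In Python, from rig import get_obs, grab_frame, get_calibration, close_job, nose_length gives the robot as it stands. The module is installed in compiled form; this text tells all that it offers.
- The arm moves only by the tool play_rows, never from a script. Its argument "rows" is a list of rows, each a list of 2 entries, a list of its own where there are three numbers: the shift along the world's x, y, z in cm, then the turn, a rotation vector about the world's x, y, z in degrees. In form: [[[x, y, z], [rx, ry, rz]], ...]. A call has exactly 5 rows; each row shifts and turns the commanded pose from where the row before left it; what a row does not reach is not made up. A row lasts 1/10 s, in which the tool goes at most 50 mm and 8.59 degrees, less where a joint would pass 70% of its speed; a pose out of reach is approached as far as the arm can. A call is refused whole if a number of a shift passes 5 or a number of a turn 8.59, either way. A call with a gripper value outside its range is refused whole. "fingers" is the gripper's target within -1 to 1 (fully open at 1, half-way at 0, shut at -1), set as the call begins (left out, the last holds). The fingers move at their own pace and stop on an object; the grip force is fixed at half the most. Time passes only in rows, so rows that do not move let the fingers close, or fill a call up. It gives the time, the measured TCP pose, the force, the opening and the grip force at its end, in the units of the state.
- get_obs(): the state, without advancing time (a new reading comes with each control period).
- grab_frame(name): name is "side" or "top"; returns the picture (400x640x3 uint8, blue, green, red); there is no depth.
- get_calibration(name): a dict with "mtx" (3x3 intrinsics, pixels), "R" (3x3) and "t" (3): a world point X has camera coordinates R X + t. Camera axes: x right, y down, z forward; pixel columns grow to the right and rows downward; lengths in m; the calibration is good to about 2 mm. A picture is of the moment at which its call begins. get_calibration takes no time and is no camera call.
- close_job(): hands the job in; it is judged then, once.
The state is a dict: "clock": time; "joints": joint angles; "joint_velocities": joint speeds; "effort": joint torques, N m; "tcp_pos": TCP position; "eef_rot": TCP orientation; "ft_force": force on the tool from outside, world axes, zero at the start; "torque": the same for the moment, N m; "gripper_width": finger opening in m; "grip_force": force on a finger pad.
Only numpy, scipy, OpenCV 4.12 (cv2) and the standard library are available. Lean on these libraries where they do the work, as an engineer would, in place of code of your own. Each camera call takes 0.05 s, during which the arm holds its last target. There are 200 camera calls.

### The job

The flat medicine bottle has been left lying on its side: pick it up, stand it upright in the rectangular well of the wooden caddy so that it rests on the floor of the well, and let go of it. Then undo its child-safe cap: push the cap down, keep it down while you turn it anticlockwise (seen from above) about a sixth of a turn, and lift it straight off. Finish while still holding the cap level about 5 cm above the bottle's open mouth, with the bottle still standing in its well; leave the bowl, snack jar, bib and spoon stand where they are.

Things in the scene. Friction and masses are not known exactly. Their poses are not given: they have to be found in the camera images.
- bottle_mid (a point): Middle point of the flat medicine bottle, on its long axis, 54 mm from the foot, 53.5 mm from the cap's top, half-way through its 60 mm width and 36 mm thickness (18 mm above the board at the start). Axes: x from foot to cap, y across the width, z through the thickness (up at the start, when it lies on a broad face). The 60 mm wide sides end 10 mm past this point towards the cap.
- bottle: The same bottle (same origin and axes): flat amber glass, about 0.19 kg. Body a block 60 x 36 mm, 64 mm long; then a 44 x 30 mm shoulder 10 mm long, a bare neck 20 mm thick, and the cap; 107.5 mm in all. Standing in the well (either way round, width along the well's long side) its middle is 54 mm above the well's floor, the cap's top 107.5 mm.
- cap_mid (a point): Centre, half-way up, of the white ribbed push-and-turn cap, 35 mm in diameter (36 mm over the ribs), 25.5 mm high, 0.03 kg; x is its axis, out of its top. Locked on, it is 40.8 mm from the bottle's middle point along the bottle's x; its lower edge is 8 mm above the shoulder, and 15 mm below the rim of the mouth that it covers.
- cap: The same cap (same origin and axes). A spring inside gives 4 N plus 2.5 N per mm as it is pushed down: it turns once 3 mm down (11.5 N), best 4 mm (14 N), stop at 5 mm. Held down it turns anticlockwise seen from above; between 40 and 80 degrees (aim at 60; stop at 80) it comes straight off. Unpressed, a tooth blocks the turn; clockwise it does not turn.
- well (a point): Floor centre of the well in the dark wooden caddy, a block 70 x 150 mm, 34 mm high, screwed to the board. The well is 65 mm along its y, 41 mm along its x, 26 mm deep (rim 34 mm, floor 8 mm above the board); z is up. A 13 mm round hole lies on either side of it.
- bowl: White ceramic bowl with ducks, 120 mm across, 50 mm high, origin under its centre; leave alone.
- snack_jar: Closed pink snack jar, 72 mm in diameter, 85 mm high, origin under its centre; leave alone.
- bib: Folded yellow hard silicone bib, about 185 x 190 mm, up to 36 mm high, origin under its centre; leave alone.
- spoon_stand: Small steel clamp spoon stand, 50 x 60 mm, 36 mm high, origin under its centre, with four plastic spoons fanned out along its x to 125 mm; leave alone.
Things that resemble listed ones, but are neither listed nor needed, are in the scene too. Of the things like the part that bears well, leave any that is green or yellow; of the rest the smaller one is meant.

How it is judged:
By the outcome, as a careful person would: the job done as asked, in the order asked, and still so for the second after the job is handed in, while the arm keeps its last pose, push and grip.
It also fails if it takes over 50 s, if anything falls off the work surface, if the arm or the gripper's body presses on something with over 40 N, if the wrist force passes 120 N, or if a joint passes its speed limit or range.

## Working session

There is one attempt and no reset: what is moved stays moved. The work goes in short steps, Python scripts to look and compute and a tool call to move; the robot and the scene stay as the last step left them, time stands still between calls to the robot, and variables do not carry over. Pictures are saved under pics/ and viewed, at most 10 in all, crops included, and the job is handed in when it is done.

Besides the shell and the picture viewer there is one more tool, called as name(argument=value, ...) on one line, values as JSON. play_rows: Moves the arm, as the interface text tells. Its arguments: {"type":"object","properties":{"rows":{"type":"array"},"fingers":{"type":"number"}},"required":["rows"]}

```bash
mkdir -p pics; python3 - <<'E'
from rig import *
import cv2
for n in("side","top"):
    cv2.imwrite(f"pics/{n}0.png",grab_frame(n)); c=get_calibration(n); print(n,c["mtx"].tolist(),(-c["R"].T@c["t"]).round(3), c["R"].round(3).tolist())
o=get_obs(); print(o, nose_length)
E
```

```text
side [[459.95914776746866, 0.0, 310.48794862057645], [0.0, 459.95914776746866, 196.15070838224213], [0.0, 0.0, 1.0]] [0.044 0.756 0.773] [[-0.845, -0.535, 0.011], [-0.342, 0.524, -0.78], [0.411, -0.663, -0.625]]
top [[439.03674756968616, 0.0, 318.04927395337603], [0.0, 439.03674756968616, 197.5879195204444], [0.0, 0.0, 1.0]] [4.190e-01 1.000e-03 1.269e+00] [[0.016, -1.0, 0.011], [-0.997, -0.017, -0.077], [0.077, -0.009, -0.997]]
{'clock': 0.1, 'joints': array([-1.29001058e+00,  2.87093858e-01,  1.57806344e+00, -6.41457209e-06,
        1.27862512e+00, -1.49997337e-01]), 'joint_velocities': array([ 0.0009334 , -0.00212934, -0.00335932,  0.00199588, -0.00033749,
        0.0006157 ]), 'effort': array([ 8.51411405e-04, -4.07298267e+01, -2.93701494e+01, -1.55316202e-04,
        3.42948013e-03,  1.83435547e-07]), 'tcp_pos': array([ 0.28171274, -0.61268631,  0.21285659]), 'eef_rot': array([-3.13942656e+00, -3.21159027e-04,  4.30784595e-01]), 'ft_force': array([ 0.52625691, -0.51988291, -0.35774332]), 'torque': array([0.02643666, 0.02138978, 0.03086671]), 'grip_force': 0.0, 'gripper_width': 0.08528562245068899} 0.008
```

View pics/top0.png

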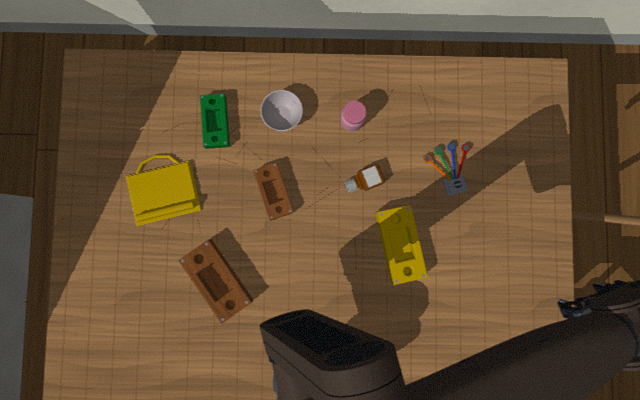

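View pics/side0.png

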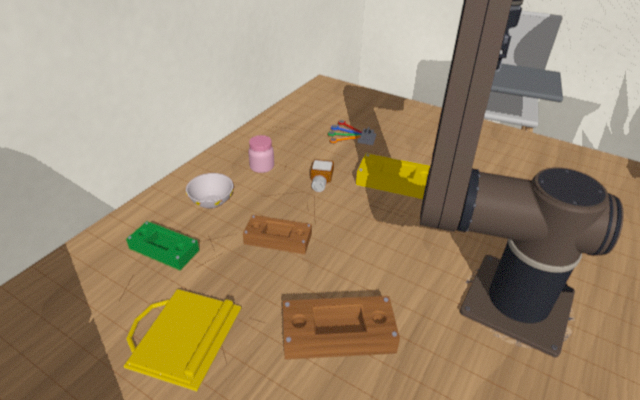

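Candidates for the caddy in the top picture: green (215,121), yellow (401,245), large brown (215,281), small brown (273,191). The green and yellow ones are excluded by the rule, so the smaller brown one at (273,191) is meant. It is about 53 px long, i.e. 150 mm. The bottle is at (371,177), with its cap at (351,185).

```bash
cat > h.py <<'E'
import cv2, numpy as np
from rig import *
def ray(n,uv):
    c=get_calibration(n); d=c["R"].T@np.linalg.solve(c["mtx"],[uv[0],uv[1],1.]); return -c["R"].T@c["t"],d
def onz(n,uv,z):
    o,d=ray(n,uv); return o+d*(z-o[2])/d[2]
def tri(a,b):
    # a: top px, b: side px
    A=[];B=[];
    for n,uv in(("top",a),("side",b)):
        o,d=ray(n,uv); d=d/np.linalg.norm(d); P=np.eye(3)-np.outer(d,d); A.append(P);B.append(P@o)
    return np.linalg.lstsq(np.vstack(A),np.hstack(B),rcond=None)[0]
def proj(n,X):
    c=get_calibration(n); p=c["mtx"]@(c["R"]@np.asarray(X)+c["t"]); return p[:2]/p[2]
E
python3 - <<'E'
import cv2,numpy as np
t=cv2.imread('pics/top0.png'); s=cv2.imread('pics/side0.png')
def cr(im,x,y,w,h): return cv2.resize(im[y:y+h,x:x+w],(400,300),interpolation=cv2.INTER_CUBIC)
a=np.hstack([cr(t,230,155,80,60+10-10),cr(t,330,150,80,60)])
b=np.hstack([cr(s,240,200,80,60),cr(s,290,150,60,45)])
cv2.imwrite('pics/crop1.png',np.vstack([a,b]))
for p in [(273,191),(280,195),(371,177),(351,185),(366,173),(378,170)]: print(p,t[p[1],p[0]],cv2.cvtColor(t[p[1]:p[1]+1,p[0]:p[0]+1],cv2.COLOR_BGR2HSV)[0,0])
E
```

```text
(273, 191) [18 45 72] [ 15 191  72]
(280, 195) [ 30  73 117] [ 15 190 117]
(371, 177) [159 165 168] [ 20  14 168]
(351, 185) [139 145 144] [ 35  11 145]
(366, 173) [158 164 168] [ 18  15 168]
(378, 170) [ 20  55 102] [ 13 205 102]
```

View pics/crop1.png

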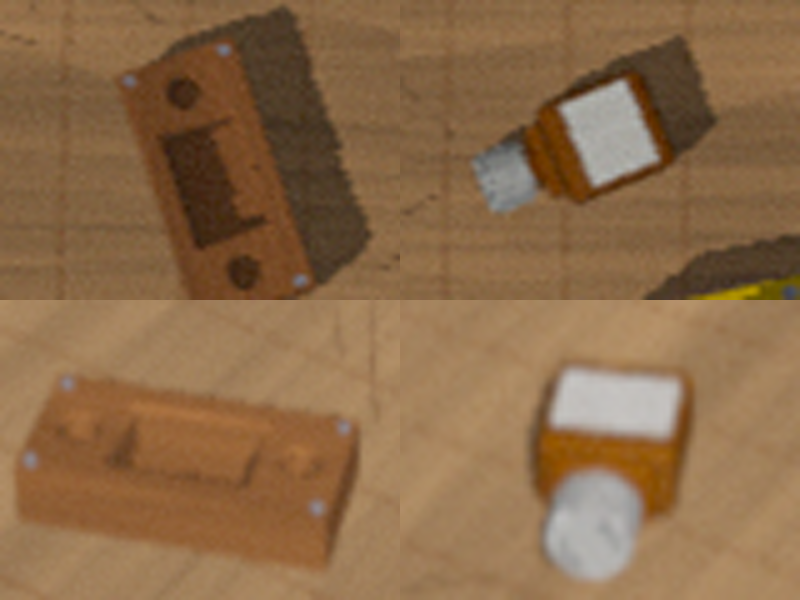

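The small brown caddy is confirmed: centre about (273,191) in the top view, well between two round holes, four bluish screws at its corners. The bottle lies label up, with its cap to the lower left at (351,185).

```bash
python3 - <<'E'
from h import *
t=cv2.imread('pics/top0.png'); s=cv2.imread('pics/side0.png')
def blobs(im,box,f,k=4,mn=1.0):
    x,y,w,h=box; c=cv2.resize(im[y:y+h,x:x+w],None,fx=k,fy=k,interpolation=cv2.INTER_CUBIC).astype(int)
    m=f(c).astype(np.uint8)
    n,l,st,ce=cv2.connectedComponentsWithStats(m)
    return [((ce[i]+.5)/k-.5+[x,y],st[i,4]/k/k,l==i) for i in range(1,n) if st[i,4]>mn*k*k]
P={}
for n,im,box in(("top",t,(230,155,65,75)),("side",s,(240,205,80,55))):
    b=blobs(im,box,lambda c:(c[...,0]>c[...,2]+0)&(c[...,0]>85),mn=.5)
    P[n]=[p for p,_,_ in b]; print(n,[(p.round(1).tolist(),round(a,1)) for p,a,_ in b])
T=[onz("top",p,.034) for p in P["top"]]; S=[onz("side",p,.034) for p in P["side"]]
print(np.round(T,4)); print(np.round(S,4))
if len(T)==4:print("wellT",np.mean(T,0))
if len(S)==4:print("wellS",np.mean(S,0))
# bottle
for n,im,box in(("top",t,(335,150,60,50)),("side",s,(295,150,50,50))):
    sat=lambda c:(c.max(2)-c.min(2))/np.maximum(c.max(2),1)
    for name,f in(("white",lambda c:(sat(c)<.25)&(c.max(2)>90)),("amber",lambda c:(sat(c)>.72)&(c.max(2)>70))):
        for p,a,l in blobs(im,box,f,mn=20):
            r=cv2.minAreaRect(np.argwhere(l)[:,::-1].astype(np.float32)); 
            cs=(cv2.boxPoints(r)+.5)/4-.5+box[:2]
            z=.036 if a>0 else 0
            print(n,name,p.round(1),round(a,1),"rect",(np.array(r[1])/4).round(1),onz(n,p,.018).round(4),onz(n,p,.036).round(4)); print(np.array([onz(n,q,.036)[:2] for q in cs]).round(4).tolist())
E
```

```text
top [([274.4, 164.5], np.float64(1.1)), ([289.6, 210.6], np.float64(1.2))]
side []
[[0.6064 0.1149 0.034 ]
 [0.4764 0.0691 0.034 ]]
[]
top white [371.4 176.1] 255.8 rect [18.  14.9] [ 0.5802 -0.1627  0.018 ] [ 0.5779 -0.1604  0.036 ]
[[0.5928, -0.131], [0.6099, -0.1698], [0.563, -0.1898], [0.546, -0.1511]]
top white [350.5 185.2] 123.1 rect [13.  10.7] [ 0.5529 -0.103   0.018 ] [ 0.551  -0.1015  0.036 ]
[[0.5624, -0.0804], [0.5744, -0.1084], [0.5404, -0.1226], [0.5284, -0.0947]]
top amber [365.8 179.5] 205.9 rect [21.1 27.3] [ 0.57   -0.1469  0.018 ] [ 0.5679 -0.1447  0.036 ]
[[0.586, -0.1051], [0.6165, -0.1766], [0.5611, -0.1994], [0.5307, -0.1281]]
side white [321.9 164.9] 164.6 rect [19.1  9.3] [ 0.5896 -0.1836  0.018 ] [ 0.5765 -0.1612  0.036 ]
[[0.5905, -0.1308], [0.6125, -0.1709], [0.5622, -0.1922], [0.5416, -0.1518]]
side white [318.4 183.5] 189.6 rect [14.  16.3] [ 0.5516 -0.1029  0.018 ] [ 0.5395 -0.0824  0.036 ]
[[0.5472, -0.0492], [0.5723, -0.1149], [0.5316, -0.1173], [0.5085, -0.0522]]
side amber [321.8 173.8] 143.4 rect [15.5 24.1] [ 0.5674 -0.1465  0.018 ] [ 0.5549 -0.125   0.036 ]
[[0.5965, -0.1251], [0.55, -0.1761], [0.5089, -0.1175], [0.5538, -0.0693]]
```

```bash
cat >> h.py <<'E'
from scipy.spatial.transform import Rotation as Ro
def need(p,yax,a):
    """moves left to TCP p with closing axis yax, approach a: cm, rotvec deg"""
    o=get_obs(); a=np.array(a,float);a/=np.linalg.norm(a); y=np.array(yax,float); y-=a*(a@y); y/=np.linalg.norm(y)
    G=Ro.from_matrix(np.c_[np.cross(y,a),y,a]); C=Ro.from_euler('xyz',o["eef_rot"])
    print("need cm",((np.array(p)-o["tcp_pos"])*100).round(2),"rot",np.degrees((G*C.inv()).as_rotvec()).round(2),"j",o["joints"].round(2),"t",round(o["clock"],2),"F",o["ft_force"].round(1),"w",round(o["gripper_width"],4),round(o["grip_force"],1))
E
python3 - <<'E'
from h import *
t=cv2.imread('pics/top0.png')
c=cv2.resize(t[155:230,230:300],None,fx=4,fy=4,interpolation=cv2.INTER_CUBIC).astype(int)
m=((c[...,0]>c[...,2]-25)&(c[...,0]>75)).astype(np.uint8)
n,l,st,ce=cv2.connectedComponentsWithStats(m)
for i in range(1,n):
    if 8<st[i,4]<200:
        p=(ce[i]+.5)/4-.5+[230,155]; print(p.round(1),st[i,4]/16,onz("top",p,.034).round(4))
need((.552,-.1014,.101),(.917,.399,0),(0,0,-1))
E
```

```text
[274.3 164.6] 3.375 [0.6062 0.115  0.034 ]
[255.4 170.8] 2.75 [0.5875 0.168  0.034 ]
[289.5 210.7] 3.5 [0.4762 0.0691 0.034 ]
[270.8 216.9] 2.9375 [0.4577 0.1212 0.034 ]
need cm [ 27.03  51.13 -11.19] rot [-7.000e-02 -1.200e-01  8.883e+01] j [-1.29  0.29  1.58 -0.    1.28 -0.15] t 0.1 F [ 0.5 -0.5 -0.4] w 0.0853 0.0
```

play_rows(rows=[[[1.8, 3.4, 0], [0, 0, 8]], [[1.8, 3.4, 0], [0, 0, 8]], [[1.8, 3.4, 0], [0, 0, 8]], [[1.8, 3.4, 0], [0, 0, 8]], [[1.8, 3.4, 0], [0, 0, 8]]], fingers=1)

```text
clock: 0.6
tcp_pos: [0.3722, -0.4416, 0.2135]
eef_rot: [-3.141, -0.001, 1.134]
ft_force: [0.5, 0.2, 0.5]
gripper_width: 0.0855
grip_force: 0.0
```

play_rows(rows=[[[1.8, 3.4, 0], [0, 0, 8.3]], [[1.8, 3.4, 0], [0, 0, 8.3]], [[1.8, 3.4, 0], [0, 0, 8.3]], [[1.8, 3.4, 0], [0, 0, 8.3]], [[1.8, 3.4, 0], [0, 0, 8.3]]])

```text
clock: 1.1
tcp_pos: [0.4621, -0.2716, 0.2136]
eef_rot: [-3.141, -0.001, 1.859]
ft_force: [0.4, 1.1, -0.7]
gripper_width: 0.0857
grip_force: 0.0
```

play_rows(rows=[[[1.8, 3.4, 0], [0, 0, 7]], [[1.8, 3.4, -2], [-7, -3, 0]], [[1.8, 3.4, -3], [-7, -3, 0]], [[1.8, 3.4, -3], [-7, -3, 0]], [[1.8, 3.4, -2], [-6.5, -3, 0]]])

```text
clock: 1.6
tcp_pos: [0.543, -0.1163, 0.121]
eef_rot: [-3.134, 0.476, 1.974]
ft_force: [0.2, -1.3, -1.4]
gripper_width: 0.0855
grip_force: 0.0
```

```bash
python3 -c "
from h import *
need((.552,-.1014,.101),(.917,.399,0),(.1995,-.4585,-.866))
cv2.imwrite('pics/t1.png',grab_frame('top'))"
```

```text
need cm [ 0.9   1.49 -2.  ] rot [-2.38 -1.42  0.63] j [-0.21  0.03  2.1  -0.55  0.8  -0.26] t 1.6 F [ 0.2 -1.3 -1.4] w 0.0855 0.0
```

play_rows(rows=[[[0, 0.1, -1.2], [0, 0, 0.4]], [[0, 0, 0], [0, 0, 0]], [[0.3, -0.7, -1.3], [0, 0, 0]], [[0.5, -1.1, -2.2], [0, 0, 0]], [[0, 0, 0], [0, 0, 0]]])

```text
clock: 2.15
tcp_pos: [0.5505, -0.1383, 0.0738]
eef_rot: [-3.132, 0.471, 1.976]
ft_force: [-1.3, -0.1, 0.0]
gripper_width: 0.0854
grip_force: 0.0
```

```bash
python3 -c "
from h import *
need((.572,-.1473,.0145),(.917,.399,0),(.1995,-.4585,-.866))"
```

```text
need cm [ 2.15 -0.9  -5.93] rot [-2.58 -1.65  0.59] j [-0.25  0.13  2.1  -0.6   0.71 -0.23] t 2.15 F [-1.3 -0.1  0. ] w 0.0854 0.0
```

play_rows(rows=[[[0.7, 1.0, -0.5], [-2.6, -1.6, 0.6]], [[0.5, 0.5, -0.7], [0, 0, 0]], [[0.4, -0.7, -1.5], [0, 0, 0]], [[0.2, -0.7, -1.3], [0, 0, 0]], [[0, 0, 0], [0, 0, 0]]])

```text
clock: 2.65
tcp_pos: [0.5688, -0.1357, 0.0343]
eef_rot: [-3.141, 0.524, 1.985]
ft_force: [-0.5, -0.2, -0.4]
gripper_width: 0.085
grip_force: 0.0
```

```bash
python3 -c "
from h import *
need((.572,-.1473,.0145),(.917,.399,0),(.1995,-.4585,-.866))
a=grab_frame('top')[130:230,280:413]; b=grab_frame('side')[110:210,250:383]
cv2.imwrite('pics/n1.png',cv2.resize(np.hstack([a,b]),(800,300),interpolation=cv2.INTER_CUBIC))"
```

```text
need cm [ 0.32 -1.16 -1.98] rot [ 0.03 -0.04 -0.16] j [-0.22  0.23  2.09 -0.75  0.63 -0.06] t 2.65 F [-0.5 -0.2 -0.4] w 0.085 0.0
```

View pics/n1.png

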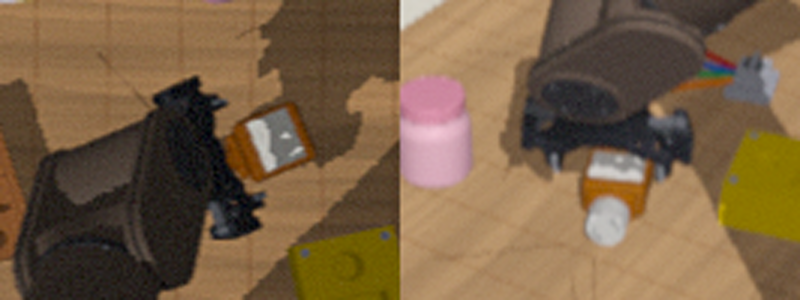

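The bottle, still in place (about (370,177) in the top view), is centred between the open fingers. I'll descend and close.

play_rows(rows=[[[0.1, -0.4, -0.7], [0, 0, 0]], [[0.1, -0.4, -0.7], [0, 0, 0]], [[0.1, -0.3, -0.5], [0, 0, 0]], [[0, 0, 0], [0, 0, 0]], [[0, 0, 0], [0, 0, 0]]])

```text
clock: 3.25
tcp_pos: [0.5729, -0.1458, 0.0169]
eef_rot: [3.14, 0.526, 1.985]
ft_force: [0.1, 0.1, -0.4]
gripper_width: 0.0856
grip_force: 0.0
```

play_rows(rows=[[[0, 0, 0], [0, 0, 0]], [[0, 0, 0], [0, 0, 0]], [[0, 0, 0], [0, 0, 0]], [[0, 0, 0], [0, 0, 0]], [[0, 0, 0], [0, 0, 0]]], fingers=-1)

```text
clock: 3.75
tcp_pos: [0.5764, -0.1477, 0.0244]
eef_rot: [3.137, 0.536, 1.983]
ft_force: [-22.0, 5.9, 47.2]
gripper_width: 0.0274
grip_force: 49.5
```

```bash
python3 -c "
from h import *
need((.572,-.1473,.0145),(.917,.399,0),(.1995,-.4585,-.866))"
```

```text
need cm [-0.44  0.04 -0.99] rot [ 0.57  0.47 -0.2 ] j [-0.24  0.26  2.08 -0.79  0.6  -0.03] t 3.75 F [-22.    5.9  47.2] w 0.0274 49.5
```

```bash
python3 -c "
from h import *
a=grab_frame('top')[130:230,280:413]; b=grab_frame('side')[110:210,250:383]
cv2.imwrite('pics/n2.png',cv2.resize(np.hstack([a,b]),(800,300),interpolation=cv2.INTER_CUBIC))"
```

```text
(no output)
```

View pics/n2.png

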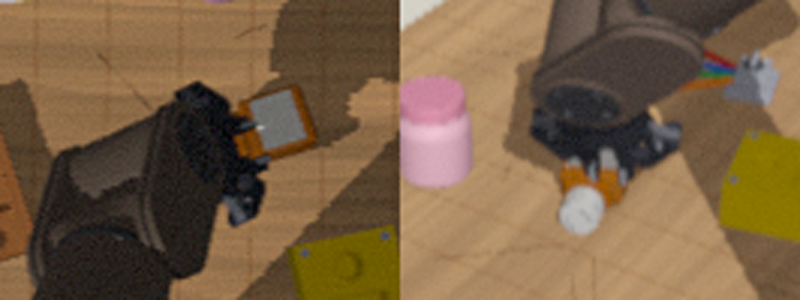

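The fingers slipped past the broad sides onto the shoulder and neck, and the bottle shifted. In the side crop the cap moved from (607,222) to (582,210). I'll open, back off and measure again.

play_rows(rows=[[[0, 0, 0], [0, 0, 0]], [[0, 0, 0], [0, 0, 0]], [[0, 0, 0], [0, 0, 0]], [[0, 0, 0], [0, 0, 0]], [[0, 0, 0], [0, 0, 0]]], fingers=1)

```text
clock: 4.35
tcp_pos: [0.5729, -0.1455, 0.0167]
eef_rot: [3.139, 0.526, 1.985]
ft_force: [0.1, 0.0, -0.2]
gripper_width: 0.0823
grip_force: 0.0
```

play_rows(rows=[[[-0.3, 0.7, 1.3], [0, 0, 0]], [[-0.6, 1.4, 2.6], [0, 0, 0]], [[-0.8, 1.8, 3.4], [0, 0, 0]], [[-0.8, 1.8, 3.4], [0, 0, 0]], [[0, 0, 0], [0, 0, 0]]])

```text
clock: 4.85
tcp_pos: [0.5511, -0.0874, 0.1297]
eef_rot: [3.129, 0.531, 1.983]
ft_force: [0.1, 0.9, 0.1]
gripper_width: 0.0855
grip_force: 0.0
```

```bash
cat > b.py <<'E'
from h import *
o=get_obs(); print(o["tcp_pos"].round(4),o["gripper_width"].round(4),o["ft_force"].round(1))
T=grab_frame("top"); S=grab_frame("side")
sat=lambda c:(c.max(2)-c.min(2))/np.maximum(c.max(2),1)
for n,im,box in(("top",T,(335,145,60,55)),("side",S,(290,140,55,60))):
    x,y,w,h=box; c=cv2.resize(im[y:y+h,x:x+w],None,fx=4,fy=4,interpolation=cv2.INTER_CUBIC).astype(int)
    for name,m in(("white",(sat(c)<.25)&(c.max(2)>75)),("amber",(sat(c)>.72)&(c.max(2)>50))):
        N,l,st,ce=cv2.connectedComponentsWithStats(m.astype(np.uint8))
        for i in range(1,N):
            if st[i,4]>20*16:
                p=(ce[i]+.5)/4-.5+[x,y]; r=cv2.minAreaRect(np.argwhere(l==i)[:,::-1].astype(np.float32))
                cs=(cv2.boxPoints(r)+.5)/4-.5+[x,y]; Q=np.array([onz(n,q,.036)[:2] for q in cs]); e=Q[1]-Q[0];f=Q[2]-Q[1]
                print(n,name,p.round(1),st[i,4]/16,"z18",onz(n,p,.018)[:2].round(4),"z36",onz(n,p,.036)[:2].round(4),"rect",np.linalg.norm(e).round(3),np.degrees(np.arctan2(e[1],e[0])).round(1)%180,np.linalg.norm(f).round(3),np.degrees(np.arctan2(f[1],f[0])).round(1)%180)
cv2.imwrite('pics/n3.png',cv2.resize(np.hstack([T[130:230,280:413],S[110:210,250:383]]),(800,300),interpolation=cv2.INTER_CUBIC))
E
python3 b.py
```

```text
Traceback (most recent call last):
  File "b.py", line 2, in <module>
    o=get_obs(); print(o["tcp_pos"].round(4),o["gripper_width"].round(4),o["ft_force"].round(1))
                                             ^^^^^^^^^^^^^^^^^^^^^^^^
AttributeError: 'float' object has no attribute 'round'
```

```bash
sed -i '2s/.*/o=get_obs(); print(o["tcp_pos"].round(4))/' b.py; python3 b.py
```

```text
[ 0.5511 -0.0874  0.1297]
top white [371.3 164.7] 253.6875 z18 [ 0.6131 -0.1624] z36 [ 0.6103 -0.16  ] rect 0.042 92.8 0.051 2.0999999999999943
top white [348.9 166.4] 124.125 z18 [ 0.6071 -0.0979] z36 [ 0.6044 -0.0965] rect 0.028 91.0 0.036 0.5999999999999943
top amber [365.9 166.9] 217.25 z18 [ 0.6066 -0.1469] z36 [ 0.6039 -0.1448] rect 0.078 93.3 0.062 2.5
side white [297. 145.] 20.6875 z18 [ 0.7079 -0.2329] z36 [ 0.692  -0.2093] rect 0.011 56.599999999999994 0.043 130.4
side white [312.  161.3] 162.75 z18 [ 0.623  -0.1836] z36 [ 0.6092 -0.1612] rect 0.049 112.5 0.063 2.0999999999999943
side white [301. 178.] 186.3125 z18 [ 0.6052 -0.0982] z36 [ 0.5918 -0.0779] rect 0.061 95.4 0.051 155.4
side amber [313.1 169.9] 197.0625 z18 [ 0.5977 -0.149 ] z36 [ 0.5845 -0.1275] rect 0.08 48.900000000000006 0.08 126.1
```

View pics/n3.png

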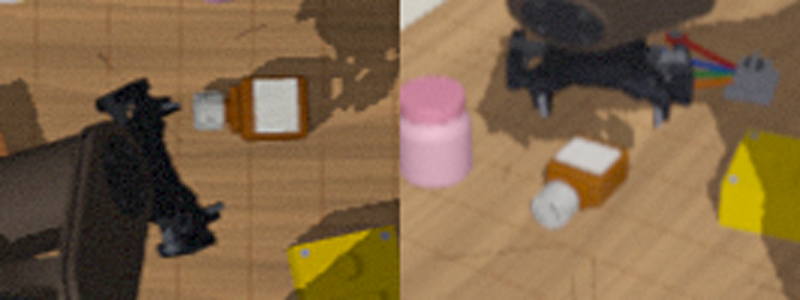

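```bash
python3 - <<'E'
from h import *
o=get_obs(); C=Ro.from_euler('xyz',o["eef_rot"])
for a,b in(((338.3,164.3),(298.3,147.3)),((353.3,200.7),(335.7,150.7))):
    X=tri(a,b); print(X.round(4),"tool",C.inv().apply(X-o["tcp_pos"]).round(4), proj("top",X)-a,proj("side",X)-b)
print(proj("top",o["tcp_pos"]),proj("side",o["tcp_pos"]))
E
```

```text
[ 0.5915 -0.0615  0.1427] tool [-0.0026  0.0501 -0.0188] [0.39509912 0.73067253] [-0.84518029 -0.10552645]
[ 0.5007 -0.0996  0.1439] tool [-0.0018 -0.0483 -0.0211] [-0.22668447 -0.45297887] [0.52033174 0.03941703]
[348.31184866 182.44718975] [317.34440295 153.34580131]
```

play_rows(rows=[[[1.3, -0.2, -0.5], [2, 2, -5]], [[1.3, -0.7, -1.5], [2, 2, -5]], [[1.3, -0.7, -1.5], [2, 2, -5]], [[1.3, -0.7, -1.5], [2, 2, -5]], [[0, 0, 0], [0, 0, 0]]], fingers=0.65)

```text
clock: 5.45
tcp_pos: [0.5997, -0.1136, 0.0692]
eef_rot: [-3.029, 0.354, 1.68]
ft_force: [0.1, 1.1, -0.7]
gripper_width: 0.0707
grip_force: 0.0
```

```bash
python3 -c "
from h import *
need((.607,-.1227,.0565),(.9986,.052,0),(.026,-.4993,-.866))"
```

```text
need cm [ 0.73 -0.91 -1.27] rot [-9.22 -6.62 -0.52] j [-0.19  0.35  1.82 -0.44  1.02 -0.04] t 5.45 F [ 0.1  1.1 -0.7] w 0.0707 0.0
```

play_rows(rows=[[[0.2, 0, 0], [-4.6, -3.3, 0]], [[0.5, -0.4, 0], [-4.6, -3.3, -0.5]], [[0, 0, 0], [0, 0, 0]], [[0, -0.5, -1.2], [0, 0, 0]], [[0, 0, 0], [0, 0, 0]]])

```text
clock: 5.95
tcp_pos: [0.6056, -0.1213, 0.0602]
eef_rot: [3.14, 0.524, 1.626]
ft_force: [-0.7, -1.1, -0.1]
gripper_width: 0.0709
grip_force: 0.0
```

```bash
python3 -c "
from h import *
need((.609,-.1527,.0045),(.9986,.052,0),(.026,-.4993,-.866))
cv2.imwrite('pics/n4.png',cv2.resize(np.hstack([grab_frame('top')[130:230,280:413],grab_frame('side')[110:210,250:383]]),(800,300),interpolation=cv2.INTER_CUBIC))"
```

```text
need cm [ 0.34 -3.14 -5.57] rot [ 0.03  0.07 -0.21] j [-0.15  0.34  1.89 -0.67  0.91  0.21] t 5.95 F [-0.7 -1.1 -0.1] w 0.0709 0.0
```

View pics/n4.png

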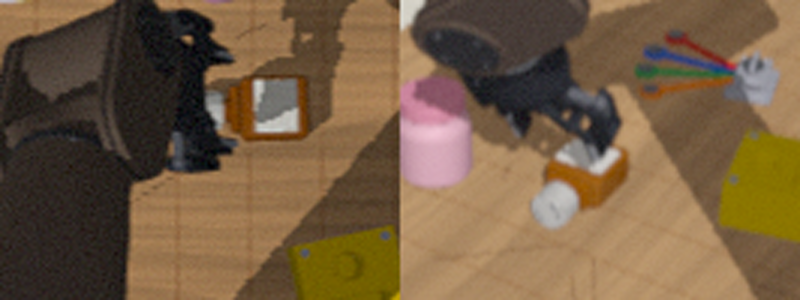

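The jaws straddle the bottle (label at about (371,165) in the top view). I'll shift 3 mm in x and descend.

play_rows(rows=[[[0.3, 0, 0], [0, 0, 0]], [[0, -0.9, -1.6], [0, 0, 0]], [[0, -0.9, -1.6], [0, 0, 0]], [[0, -0.6, -1.0], [0, 0, 0]], [[0, 0, 0], [0, 0, 0]]])

```text
clock: 6.55
tcp_pos: [0.6076, -0.1455, 0.0168]
eef_rot: [-3.141, 0.524, 1.626]
ft_force: [-0.8, 0.2, -0.7]
gripper_width: 0.0705
grip_force: 0.0
```

play_rows(rows=[[[0, -0.25, -0.4], [0, 0, 0]], [[0, -0.15, -0.3], [0, 0, 0]], [[0, -0.1, -0.2], [0, 0, 0]], [[0, -0.1, -0.2], [0, 0, 0]], [[0, 0, 0], [0, 0, 0]]])

```text
clock: 7.05
tcp_pos: [0.6101, -0.1506, 0.0092]
eef_rot: [3.136, 0.526, 1.625]
ft_force: [-0.0, 0.8, 0.6]
gripper_width: 0.0707
grip_force: 0.0
```

```bash
python3 -c "
from h import *
need((.609,-.1527,.0045),(.9986,.052,0),(.026,-.4993,-.866))
cv2.imwrite('pics/n5.png',cv2.resize(np.hstack([grab_frame('top')[130:230,280:413],grab_frame('side')[110:210,250:383]]),(800,300),interpolation=cv2.INTER_CUBIC))"
```

```text
need cm [-0.11 -0.21 -0.47] rot [ 0.11  0.29 -0.27] j [-0.2   0.43  1.88 -0.72  0.82  0.25] t 7.05 F [-0.   0.8  0.6] w 0.0707 0.0
```

View pics/n5.png

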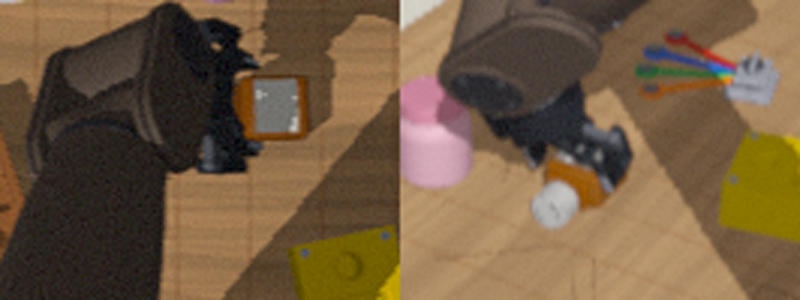

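Fingertips reach only about 15 mm onto the broad sides (crop column 262, sides start at 246). I'll move 8 mm further towards the foot and lower until contact.

play_rows(rows=[[[-0.1, -0.5, 0], [0, 0, 0]], [[0, -0.3, -0.2], [0, 0, 0]], [[0, 0, -0.2], [0, 0, 0]], [[0, 0, -0.2], [0, 0, 0]], [[0, 0, 0], [0, 0, 0]]])

```text
clock: 7.65
tcp_pos: [0.6087, -0.1586, 0.0026]
eef_rot: [3.137, 0.525, 1.625]
ft_force: [0.3, 0.0, -0.0]
gripper_width: 0.0701
grip_force: 0.0
```

play_rows(rows=[[[0, 0, -0.2], [0, 0, 0]], [[0, 0, -0.1], [0, 0, 0]], [[0, 0, 0], [0, 0, 0]], [[0, 0, 0], [0, 0, 0]], [[0, 0, 0], [0, 0, 0]]])

```text
clock: 8.15
tcp_pos: [0.6092, -0.1587, 0.0003]
eef_rot: [3.136, 0.526, 1.625]
ft_force: [1.2, -1.0, 0.1]
gripper_width: 0.0706
grip_force: 0.0
```

play_rows(rows=[[[0, 0, 0], [0, 0, 0]], [[0, 0, 0], [0, 0, 0]], [[0, 0, 0], [0, 0, 0]], [[0, 0, 0], [0, 0, 0]], [[0, 0, 0], [0, 0, 0]]], fingers=-1)

```text
clock: 8.65
tcp_pos: [0.6097, -0.1586, 0.0008]
eef_rot: [3.134, 0.526, 1.624]
ft_force: [1.0, 2.6, 4.2]
gripper_width: 0.0586
grip_force: 66.0
```

play_rows(rows=[[[0, 0, 0.5], [0, 0, 0]], [[0, 0, 1.5], [0, 0, 0]], [[0, 0, 3], [0, 0, 0]], [[0, 0, 3], [0, 0, 0]], [[0, 0, 2], [0, 0, 0]]])

```text
clock: 9.15
tcp_pos: [0.6096, -0.1591, 0.103]
eef_rot: [3.133, 0.526, 1.623]
ft_force: [0.6, 0.2, -1.8]
gripper_width: 0.0589
grip_force: 65.5
```

play_rows(rows=[[[0, 0, 0.5], [5, 0.3, 0]], [[0, 1, 0.5], [8, 0.4, 0]], [[0, 2, 0.5], [8, 0.4, 0]], [[0, 2, 0], [8, 0.4, 0]], [[0, 2, 0], [8, 0.4, 0]]])

```text
clock: 9.65
tcp_pos: [0.6094, -0.0882, 0.1169]
eef_rot: [3.132, -0.126, 1.626]
ft_force: [0.2, 0.2, -1.9]
gripper_width: 0.0588
grip_force: 65.5
```

```bash
python3 -c "
from h import *
need((.5261,.1345,.12),(.942,.335,0),(-.29,.816,-.5))"
```

```text
need cm [-8.33 22.27  0.31] rot [51.84 10.9  15.57] j [-0.36  0.27  1.79  0.13  1.13 -0.47] t 9.65 F [ 0.2  0.2 -1.9] w 0.0588 65.5
```

play_rows(rows=[[[-1.2, 3.2, 0.2], [7.4, 1.5, 2.2]], [[-1.2, 3.2, 0.2], [7.4, 1.5, 2.2]], [[-1.2, 3.2, 0.2], [7.4, 1.5, 2.2]], [[-1.2, 3.2, 0], [7.4, 1.5, 2.2]], [[-1.2, 3.2, 0], [7.4, 1.5, 2.2]]])

```text
clock: 10.15
tcp_pos: [0.5489, 0.0716, 0.1222]
eef_rot: [-3.112, -0.781, 1.809]
ft_force: [0.4, 0.7, -1.0]
gripper_width: 0.0588
grip_force: 65.4
```

play_rows(rows=[[[-1.2, 3.2, 0], [7.4, 1.5, 2.2]], [[-1, 2.5, 0], [7, 1.5, 2.2]], [[0, 0, 0], [0, 0, 0]], [[0, 0, 0], [0, 0, 0]], [[0, 0, 0], [0, 0, 0]]])

```text
clock: 10.65
tcp_pos: [0.5282, 0.1274, 0.1221]
eef_rot: [3.137, -1.03, 1.912]
ft_force: [0.3, 0.6, -1.5]
gripper_width: 0.0588
grip_force: 65.4
```

```bash
python3 -c "
from h import *
need((.5261,.1345,.12),(.942,.335,0),(-.29,.816,-.5))"
```

```text
need cm [-0.21  0.71 -0.21] rot [0.88 0.45 0.27] j [-0.31  0.41  1.86  0.75  1.63 -0.92] t 10.65 F [ 0.3  0.6 -1.5] w 0.0588 65.4
```

play_rows(rows=[[[-0.2, 0.7, -0.5], [0.9, 0.45, 0.3]], [[0, 0, -1], [0, 0, 0]], [[0, 0, -1], [0, 0, 0]], [[0, 0, 0], [0, 0, 0]], [[0, 0, 0], [0, 0, 0]]])

```text
clock: 11.15
tcp_pos: [0.5248, 0.1353, 0.0957]
eef_rot: [-3.136, -1.052, 1.908]
ft_force: [0.3, 0.7, -1.5]
gripper_width: 0.0587
grip_force: 65.5
```

```bash
python3 - <<'E'
from h import *
need((.5261,.1345,.095),(.942,.335,0),(-.29,.816,-.5))
T=grab_frame('top');S=grab_frame('side')
z=get_obs()["tcp_pos"][2]; E=np.array([.5319,.1183,z+.0199+.0408]); R={}
for n,im in(("top",T),("side",S)):
    e=proj(n,E); x,y=(e-20).astype(int); c=cv2.resize(im[y:y+40,x:x+40],None,fx=4,fy=4,interpolation=cv2.INTER_CUBIC).astype(int)
    m=((c.max(2)-c.min(2))/np.maximum(c.max(2),1)<.3)&(c.max(2)>100)
    N,l,st,ce=cv2.connectedComponentsWithStats(m.astype(np.uint8))
    for i in range(1,N):
        if st[i,4]>320: print(n,e.round(1),((ce[i]+.5)/4-.5+[x,y]).round(1),st[i]/4)
cv2.imwrite('pics/n6.png',np.hstack([cv2.resize(T[140:240,230:330],(400,400),interpolation=cv2.INTER_CUBIC),cv2.resize(S[160:260,230:330],(400,400),interpolation=cv2.INTER_CUBIC)]))
E
```

```text
need cm [ 0.13 -0.08 -0.07] rot [-0.2  -0.26 -0.06] j [-0.3   0.46  1.86  0.77  1.61 -0.95] t 11.15 F [ 0.3  0.7 -1.5] w 0.0587 65.5
top [268.  186.2] [270.  174.1] [ 17.     5.5   11.5    6.25 105.25]
top [268.  186.2] [267.7 186.7] [ 12.75  13.75  14.5   15.   683.  ]
top [268.  186.2] [278.2 198.2] [ 25.    30.    11.5    5.75 108.5 ]
side [274.7 186.9] [267.1 168.6] [  9.75   0.     7.5    6.5  140.25]
side [274.7 186.9] [273.8 188.1] [   6.     11.75   25.25   24.75 1443.5 ]
side [274.7 186.9] [291.5 198. ] [ 35.25  22.75   4.75  17.25 234.75]
```

View pics/n6.png

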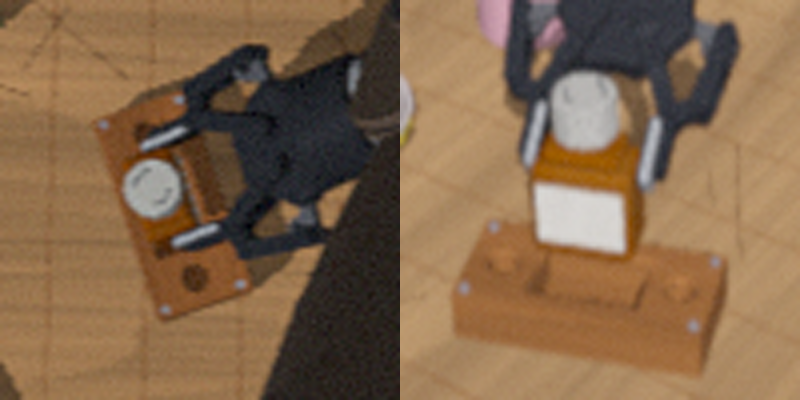

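The bottle is upright and directly above the well: cap at (267.7,186.7) in the top view, within 1 px of the expected position. I'll apply a small x correction and lower it.

play_rows(rows=[[[0.15, -0.05, 0], [-0.2, -0.25, 0]], [[0, 0, -1], [0, 0, 0]], [[0, 0, -1], [0, 0, 0]], [[0, 0, 0], [0, 0, 0]], [[0, 0, 0], [0, 0, 0]]])

```text
clock: 11.75
tcp_pos: [0.5261, 0.135, 0.0756]
eef_rot: [-3.141, -1.048, 1.913]
ft_force: [0.3, -0.1, -1.3]
gripper_width: 0.0585
grip_force: 65.5
```

play_rows(rows=[[[0, 0, -0.3], [0, 0, 0]], [[0, 0, -0.4], [0, 0, 0]], [[0, 0, -0.4], [0, 0, 0]], [[0, 0, -0.3], [0, 0, 0]], [[0, 0, 0], [0, 0, 0]]])

```text
clock: 12.25
tcp_pos: [0.5262, 0.1349, 0.0616]
eef_rot: [3.141, -1.047, 1.914]
ft_force: [-0.3, 0.3, -2.4]
gripper_width: 0.0587
grip_force: 65.5
```

```bash
python3 -c "
from h import *
need((.5261,.1345,.0421),(.942,.335,0),(-.29,.816,-.5))"
```

```text
need cm [-0.01 -0.04 -1.95] rot [ 0.02  0.   -0.08] j [-0.3   0.52  1.86  0.76  1.57 -0.99] t 12.25 F [-0.3  0.3 -2.4] w 0.0587 65.5
```

play_rows(rows=[[[0, 0, -0.4], [0, 0, 0]], [[0, 0, -0.4], [0, 0, 0]], [[0, 0, -0.4], [0, 0, 0]], [[0, 0, -0.4], [0, 0, 0]], [[0, 0, 0], [0, 0, 0]]])

```text
clock: 12.75
tcp_pos: [0.5261, 0.1349, 0.0455]
eef_rot: [-3.141, -1.047, 1.913]
ft_force: [0.1, 0.0, -1.9]
gripper_width: 0.059
grip_force: 65.5
```

play_rows(rows=[[[0, 0, -0.1], [0, 0, 0]], [[0, 0, -0.1], [0, 0, 0]], [[0, 0, -0.1], [0, 0, 0]], [[0, 0, 0], [0, 0, 0]], [[0, 0, 0], [0, 0, 0]]])

```text
clock: 13.25
tcp_pos: [0.5266, 0.1348, 0.0433]
eef_rot: [3.139, -1.046, 1.916]
ft_force: [-0.4, -0.7, -2.3]
gripper_width: 0.0587
grip_force: 65.5
```

play_rows(rows=[[[0, 0, -0.1], [0, 0, 0]], [[0, 0, 0], [0, 0, 0]], [[0, 0, -0.1], [0, 0, 0]], [[0, 0, 0], [0, 0, 0]], [[0, 0, 0], [0, 0, 0]]])

```text
clock: 13.75
tcp_pos: [0.5266, 0.1348, 0.0416]
eef_rot: [3.139, -1.047, 1.916]
ft_force: [-0.7, -1.3, 1.1]
gripper_width: 0.0586
grip_force: 65.8
```

play_rows(rows=[[[0, 0, 0], [0, 0, 0]], [[0, 0, 0], [0, 0, 0]], [[0, 0, 0], [0, 0, 0]], [[0, 0, 0], [0, 0, 0]], [[0, 0, 0], [0, 0, 0]]], fingers=1)

```text
clock: 14.25
tcp_pos: [0.5266, 0.1348, 0.0412]
eef_rot: [3.139, -1.046, 1.915]
ft_force: [-0.5, 0.7, -0.6]
gripper_width: 0.0856
grip_force: 0.0
```

play_rows(rows=[[[0.3, -0.8, 0.5], [0, 0, 0]], [[0.6, -1.6, 1.0], [0, 0, 0]], [[0.9, -2.4, 1.5], [0, 0, 0]], [[0.9, -2.4, 1.5], [0, 0, 0]], [[0.9, -2.4, 1.5], [0, 0, 0]]])

```text
clock: 14.75
tcp_pos: [0.5636, 0.0364, 0.1029]
eef_rot: [3.137, -1.045, 1.916]
ft_force: [0.4, -0.6, 0.5]
gripper_width: 0.0852
grip_force: 0.0
```

play_rows(rows=[[[0.3, -1, 4], [0, 0, 0]], [[0, 0, 4], [0, 0, 0]], [[0, 0, 4], [-7.5, -2.7, 0]], [[0, 0, 3], [-7.5, -2.7, 0]], [[0, 0, 0], [-7.5, -2.7, 0]]])

```text
clock: 15.25
tcp_pos: [0.5688, 0.026, 0.259]
eef_rot: [3.126, -0.616, 1.921]
ft_force: [0.5, 0.4, -0.3]
gripper_width: 0.0855
grip_force: 0.0
```

```bash
cat > c.py <<'E'
from h import *
import sys
T=grab_frame('top');S=grab_frame('side')
E=np.array([.5319,.1183,float(sys.argv[1])])
for n,im in(("top",T),("side",S)):
    e=proj(n,E); x,y=(e-20).astype(int); c=cv2.resize(im[y:y+40,x:x+40],None,fx=4,fy=4,interpolation=cv2.INTER_CUBIC).astype(int)
    m=((c.max(2)-c.min(2))/np.maximum(c.max(2),1)<.3)&(c.max(2)>100)
    N,l,st,ce=cv2.connectedComponentsWithStats(m.astype(np.uint8))
    for i in range(1,N):
        if st[i,4]>320:
            p=(ce[i]+.5)/4-.5+[x,y]; print(n,e.round(1),p.round(1),st[i]/4,onz(n,p,E[2]).round(4))
E
python3 c.py .1028
python3 -c "
from h import *
need((.5319,.1183,.20),(.942,.335,0),(0,0,-1))"
```

```text
top [270.1 188.3] [270.1 188.2] [ 13.5   13.5   14.    14.25 622.5 ] [0.5321 0.1185 0.1028]
side [275.6 205.9] [276.3 205.8] [  13.     11.5    17.5    19.75 1131.75] [0.5307 0.1172 0.1028]
need cm [-3.52  8.95 -5.76] rot [-33.74 -11.41  -0.39] j [-0.35  0.19  1.7   0.47  1.66 -0.76] t 15.35 F [0.  1.1 0.1] w 0.0853 0.0
```

The bottle stands on the floor of the well, with the cap measured within 1 mm of expected. Now the vertical grasp of the cap.

play_rows(rows=[[[-0.7, 1.8, 0], [-6.8, -2.3, 0]], [[-0.7, 1.8, 0], [-6.8, -2.3, 0]], [[-0.7, 1.8, -1], [-6.8, -2.3, 0]], [[-0.7, 1.8, -2], [-6.8, -2.3, 0]], [[-0.7, 1.7, -2], [-6.5, -2.2, -0.4]]])

```text
clock: 15.85
tcp_pos: [0.5302, 0.1173, 0.2]
eef_rot: [-3.132, -0.006, 1.903]
ft_force: [-0.2, 0.6, 0.0]
gripper_width: 0.0856
grip_force: 0.0
```

play_rows(rows=[[[0, 0, -1], [0, 0, 0]], [[0, 0, -1], [0, 0, 0]], [[0, 0, 0], [0, 0, 0]], [[0, 0, 0], [0, 0, 0]], [[0, 0, 0], [0, 0, 0]]], fingers=0.4)

```text
clock: 16.35
tcp_pos: [0.5316, 0.1165, 0.1818]
eef_rot: [-3.134, -0.008, 1.903]
ft_force: [0.0, -0.3, -0.9]
gripper_width: 0.0598
grip_force: 0.0
```

```bash
python3 -c "
from h import *
need((.5315,.1178,.098),(.942,.335,0),(0,0,-1))"
```

```text
need cm [-0.01  0.13 -8.38] rot [-0.31 -0.55  0.55] j [ 0.03  0.03  1.92  0.01  1.19 -0.31] t 16.35 F [ 0.  -0.3 -0.9] w 0.0598 0.0
```

play_rows(rows=[[[0, 0.1, -2], [-0.3, -0.5, 0.5]], [[0, 0, -2.4], [0, 0, 0]], [[0, 0, -2], [0, 0, 0]], [[0, 0, -1.2], [0, 0, 0]], [[0, 0, 0], [0, 0, 0]]])

```text
clock: 16.85
tcp_pos: [0.5297, 0.1182, 0.1037]
eef_rot: [-3.137, -0.001, 1.913]
ft_force: [-0.0, 0.9, 0.2]
gripper_width: 0.0599
grip_force: 0.0
```

play_rows(rows=[[[0, 0, -0.4], [0, 0, 0]], [[0, 0, -0.3], [0, 0, 0]], [[0, 0, 0], [0, 0, 0]], [[0, 0, 0], [0, 0, 0]], [[0, 0, 0], [0, 0, 0]]])

```text
clock: 17.35
tcp_pos: [0.5309, 0.1189, 0.0987]
eef_rot: [-3.141, 0.0, 1.914]
ft_force: [0.2, -0.7, -0.0]
gripper_width: 0.0598
grip_force: 0.0
```

play_rows(rows=[[[0, 0, 0], [0, 0, 0]], [[0, 0, 0], [0, 0, 0]], [[0, 0, 0], [0, 0, 0]], [[0, 0, 0], [0, 0, 0]], [[0, 0, 0], [0, 0, 0]]], fingers=-1)

```text
clock: 17.85
tcp_pos: [0.5333, 0.1191, 0.1008]
eef_rot: [3.136, 0.001, 1.914]
ft_force: [1.5, 1.5, 5.1]
gripper_width: -0.0002
grip_force: 2.8
```

```bash
python3 -c "
from h import *
need((.5315,.1178,.098),(.942,.335,0),(0,0,-1))"
```

```text
need cm [-0.18 -0.13 -0.28] rot [-0.04  0.3  -0.07] j [ 0.03  0.13  1.99  0.    1.02 -0.31] t 17.85 F [1.5 1.5 5.1] w -0.0002 2.8
```

```bash
python3 - <<'E'
from h import *
T=grab_frame('top');S=grab_frame('side')
cv2.imwrite('pics/n7.png',np.hstack([cv2.resize(T[140:240,230:330],(400,400),interpolation=cv2.INTER_CUBIC),cv2.resize(S[150:250,230:330],(400,400),interpolation=cv2.INTER_CUBIC)]))
E
```

```text
(no output)
```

View pics/n7.png

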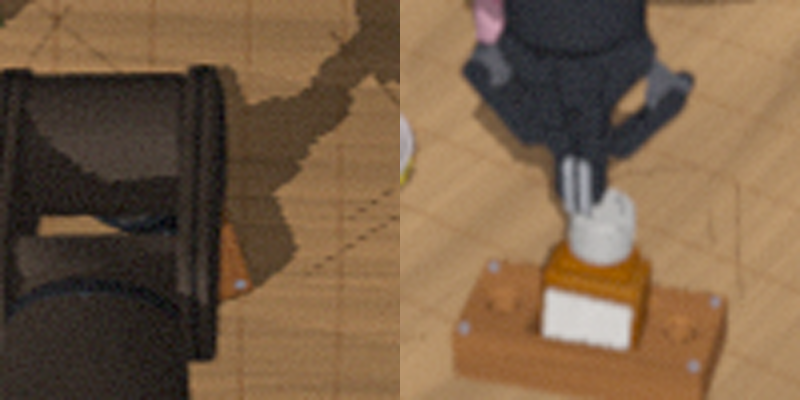

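The closed fingers have slid off and sit in front of the cap at (275,203). The bottle still stands in the well, but its cap has been nudged to (281,207). All the evidence says the real fingertips are about 14 mm further back than stated. I'll go up, open and re-measure.

play_rows(rows=[[[0, 0, 1], [0, 0, 0]], [[0, 0, 2], [0, 0, 0]], [[0, 0, 3], [0, 0, 0]], [[0, 0, 3], [0, 0, 0]], [[0, 0, 0], [0, 0, 0]]])

```text
clock: 18.45
tcp_pos: [0.5331, 0.1189, 0.1935]
eef_rot: [3.135, 0.002, 1.914]
ft_force: [0.6, -0.0, 0.5]
gripper_width: -0.0001
grip_force: 0.0
```

play_rows(rows=[[[1.2, -3.4, 3], [0, 0, 0]], [[1.2, -3.4, 0], [0, 0, 0]], [[1.2, -3.4, 0], [0, 0, 0]], [[0, 0, 0], [0, 0, 0]], [[0, 0, 0], [0, 0, 0]]], fingers=0.4)

```text
clock: 18.95
tcp_pos: [0.5658, 0.0163, 0.217]
eef_rot: [-3.138, -0.002, 1.912]
ft_force: [-0.8, 0.2, 0.6]
gripper_width: 0.0596
grip_force: 0.0
```

```bash
python3 c.py .1028
python3 -c "
from h import *
need((.5315,.1178,.084),(.942,.335,0),(0,0,-1))"
```

```text
side [275.6 205.9] [276.3 205.8] [  13.25   11.75   17.25   19.5  1128.  ] [0.5307 0.1172 0.1028]
need cm [ -3.42  10.03 -13.32] rot [-0.02 -0.21 -0.11] j [-0.15  0.05  1.84 -0.    1.26 -0.49] t 19.05 F [0.2 0.2 0.5] w 0.0599 0.0
```

The cap is back at exactly (276.3,205.8) in the side view, so the bottle is upright. I'll re-approach 15 mm deeper.

play_rows(rows=[[[-1.1, 3.3, 0], [0, 0, 0]], [[-1.1, 3.3, -0.5], [0, 0, 0]], [[-1.1, 3.2, -2], [0, 0, 0]], [[0, 0, -2], [0, 0, 0]], [[0, 0, 0], [0, 0, 0]]])

```text
clock: 19.55
tcp_pos: [0.5302, 0.1167, 0.1697]
eef_rot: [-3.133, -0.003, 1.918]
ft_force: [0.1, -0.0, -0.6]
gripper_width: 0.0596
grip_force: 0.0
```

```bash
python3 -c "
from h import *
need((.5315,.1178,.084),(.942,.335,0),(0,0,-1))"
```

```text
need cm [ 0.13  0.11 -8.57] rot [ 0.02 -0.5  -0.3 ] j [ 0.03  0.04  1.94 -0.    1.17 -0.32] t 19.55 F [ 0.1 -0.  -0.6] w 0.0596 0.0
```

play_rows(rows=[[[0.1, 0.1, -2], [0, -0.5, -0.3]], [[0, 0, -2.4], [0, 0, 0]], [[0, 0, -2], [0, 0, 0]], [[0, 0, -1.2], [0, 0, 0]], [[0, 0, 0], [0, 0, 0]]])

```text
clock: 20.05
tcp_pos: [0.5335, 0.1158, 0.0959]
eef_rot: [3.138, 0.002, 1.909]
ft_force: [-1.8, 0.1, -0.0]
gripper_width: 0.0597
grip_force: 0.0
```

play_rows(rows=[[[0, 0, -0.4], [0, 0, 0]], [[0, 0, -0.3], [0, 0, 0]], [[0, 0, -0.2], [0, 0, 0]], [[0, 0, 0], [0, 0, 0]], [[0, 0, 0], [0, 0, 0]]])

```text
clock: 20.55
tcp_pos: [0.5348, 0.1158, 0.0885]
eef_rot: [3.134, 0.003, 1.909]
ft_force: [0.0, 0.5, -0.2]
gripper_width: 0.0597
grip_force: 0.0
```

```bash
python3 -c "
from h import *
need((.5315,.1178,.084),(.942,.335,0),(0,0,-1))"
```

```text
need cm [-0.33  0.2  -0.45] rot [0.01 0.45 0.22] j [ 0.03  0.14  1.99 -0.    1.   -0.31] t 20.55 F [ 0.   0.5 -0.2] w 0.0597 0.0
```

play_rows(rows=[[[-0.3, 0.2, 0], [0, 0.4, 0.2]], [[0, 0, -0.2], [0, 0, 0]], [[0, 0, -0.2], [0, 0, 0]], [[0, 0, 0], [0, 0, 0]], [[0, 0, 0], [0, 0, 0]]])

```text
clock: 21.05
tcp_pos: [0.5315, 0.1178, 0.084]
eef_rot: [-3.141, 0.0, 1.912]
ft_force: [-0.4, 0.2, 0.1]
gripper_width: 0.0594
grip_force: 0.0
```

```bash
python3 c.py .1028;python3 -c "
from h import *
need((.5315,.1178,.084),(.942,.335,0),(0,0,-1))"
```

```text
side [275.6 205.9] [260.1 198.2] [  3.5    6.25   4.5   14.25 173.  ] [0.5782 0.1152 0.1028]
side [275.6 205.9] [289.7 203. ] [ 32.75  11.25   5.75  13.75 197.  ] [0.5111 0.0923 0.1028]
side [275.6 205.9] [276.4 205.8] [  13.     11.5    17.75   19.75 1148.25] [0.5306 0.1169 0.1028]
need cm [-0.01  0.   -0.02] rot [0.01 0.02 0.02] j [ 0.03  0.15  2.   -0.    1.   -0.31] t 21.15 F [ 0.5 -0.6 -0.4] w 0.0598 0.0
```

play_rows(rows=[[[0, 0, 0], [0, 0, 0]], [[0, 0, 0], [0, 0, 0]], [[0, 0, 0], [0, 0, 0]], [[0, 0, 0], [0, 0, 0]], [[0, 0, 0], [0, 0, 0]]], fingers=-1)

```text
clock: 21.65
tcp_pos: [0.5319, 0.1178, 0.0846]
eef_rot: [3.141, 0.0, 1.912]
ft_force: [-0.2, 0.2, 1.7]
gripper_width: 0.0329
grip_force: 59.7
```

```bash
python3 c.py .1028;python3 -c "
from h import *
need((.5315,.1178,.080),(.942,.335,0),(0,0,-1))"
```

```text
side [275.6 205.9] [275.5 204.9] [   9.25    8.5    23.25   22.75 1379.  ] [0.5342 0.1156 0.1028]
need cm [-0.05 -0.01 -0.46] rot [0.   0.07 0.02] j [ 0.03  0.15  2.   -0.    1.   -0.31] t 21.75 F [-0.1  0.5  2.1] w 0.033 59.8
```

Gripped the cap. Now pressing down.

play_rows(rows=[[[0, 0, -0.1], [0, 0, 0]], [[0, 0, -0.1], [0, 0, 0]], [[0, 0, -0.1], [0, 0, 0]], [[0, 0, -0.1], [0, 0, 0]], [[0, 0, 0], [0, 0, 0]]])

```text
clock: 22.25
tcp_pos: [0.5322, 0.1178, 0.082]
eef_rot: [3.141, 0.001, 1.912]
ft_force: [-2.5, 0.1, 9.6]
gripper_width: 0.0332
grip_force: 60.7
```

play_rows(rows=[[[0, 0, -0.1], [0, 0, 0]], [[0, 0, -0.1], [0, 0, 0]], [[0, 0, 0], [0, 0, 0]], [[0, 0, 0], [0, 0, 0]], [[0, 0, 0], [0, 0, 0]]])

```text
clock: 22.75
tcp_pos: [0.5325, 0.1178, 0.0808]
eef_rot: [3.14, 0.001, 1.912]
ft_force: [-3.5, -0.3, 13.4]
gripper_width: 0.0332
grip_force: 61.0
```

play_rows(rows=[[[0, 0, 0], [0, 0, 4]], [[0, 0, 0], [0, 0, 6]], [[0, 0, 0], [0, 0, 6]], [[0, 0, 0], [0, 0, 6]], [[0, 0, 0], [0, 0, 6]]])

```text
clock: 23.25
tcp_pos: [0.5339, 0.1179, 0.0813]
eef_rot: [3.138, 0.004, 2.405]
ft_force: [-0.9, -0.5, 11.7]
gripper_width: 0.0327
grip_force: 60.9
```

play_rows(rows=[[[-0.1, 0, -0.1], [0, 0, 3]], [[0, 0, 0], [0, 0, 6]], [[0, 0, 0], [0, 0, 6]], [[0, 0, 0], [0, 0, 6]], [[0, 0, 0], [0, 0, 4]]])

```text
clock: 23.75
tcp_pos: [0.5337, 0.1179, 0.0809]
eef_rot: [3.139, 0.007, 2.841]
ft_force: [-0.7, 0.0, 13.0]
gripper_width: 0.0332
grip_force: 61.0
```

```bash
python3 -c "
from rig import *
o=get_obs(); print(o['torque'],o['eef_rot'],o['ft_force'],o['tcp_pos'])
"
```

```text
[-0.01663015  0.07008585 -0.06209847] [3.13921282 0.00691933 2.84062018] [-0.70315668  0.01728071 13.02411798] [0.53368407 0.11788516 0.08092503]
```

play_rows(rows=[[[0, 0, 0], [0, 0, 5]], [[0, 0, 0], [0, 0, 5]], [[0, 0, 0], [0, 0, 0]], [[0, 0, 0], [0, 0, 0]], [[0, 0, 0], [0, 0, 0]]])

```text
clock: 24.25
tcp_pos: [0.5337, 0.1179, 0.0809]
eef_rot: [3.14, 0.007, 3.012]
ft_force: [-0.0, 0.0, 12.6]
gripper_width: 0.0329
grip_force: 61.0
```

play_rows(rows=[[[0, 0, 0.3], [0, 0, 0]], [[0, 0, 0.3], [0, 0, 0]], [[0, 0, 0.4], [0, 0, 0]], [[0, 0, 0.5], [0, 0, 0]], [[0, 0, 0], [0, 0, 0]]])

```text
clock: 24.75
tcp_pos: [0.5301, 0.1178, 0.092]
eef_rot: [-3.142, -0.0, 3.012]
ft_force: [0.7, -0.3, 0.3]
gripper_width: 0.0327
grip_force: 59.8
```

```bash
python3 -c "
from rig import *
o=get_obs(); print(o['torque'],o['eef_rot'],o['ft_force'],o['tcp_pos'])
"
```

```text
[ 0.00754475 -0.11004973  0.0192108 ] [-3.14157813e+00 -4.72116090e-04  3.01184172e+00] [ 0.73686982 -0.32221751  0.26011404] [0.53014076 0.11776855 0.09195183]
```

play_rows(rows=[[[0, 0, 0.5], [0, 0, 0]], [[0, 0, 0.8], [0, 0, 0]], [[0, 0, 1], [0, 0, 0]], [[0, 0, 1], [0, 0, 0]], [[0.1, 0, 1], [0, 0, 0]]])

```text
clock: 25.25
tcp_pos: [0.5317, 0.1178, 0.1365]
eef_rot: [3.141, 0.001, 3.012]
ft_force: [-0.5, 0.3, 0.9]
gripper_width: 0.0333
grip_force: 59.8
```

play_rows(rows=[[[0.1, 0, 1], [0, 0, 0]], [[0, 0, 0], [0, 0, 0]], [[0, 0, 0], [0, 0, 0]], [[0, 0, 0], [0, 0, 0]], [[0, 0, 0], [0, 0, 0]]])

```text
clock: 25.75
tcp_pos: [0.532, 0.1178, 0.1445]
eef_rot: [-3.142, -0.001, 3.012]
ft_force: [-0.6, 0.6, -1.2]
gripper_width: 0.0329
grip_force: 59.8
```

```bash
python3 - <<'E'
from h import *
need((.532,.118,.1475),(.942,.335,0),(0,0,-1))
S=grab_frame('side')
# expected pixels: cap mid (lifted), open neck, label on body (+y broad face)
for nm,X in(("cap",(.532,.118,.166)),("neck",(.532,.118,.095)),("label",(.526,.135,.04))):
    e=proj('side',X); x,y=(e-15).astype(int); c=S[y:y+30,x:x+30].astype(int)
    sat=(c.max(2)-c.min(2))/np.maximum(c.max(2),1)
    for k,m in(("white",(sat<.3)&(c.max(2)>100)),("amber",(sat>.75)&(c.max(2)>60))):
        q=np.argwhere(m)[:,::-1]; print(nm,e.round(1),k,len(q),(q.mean(0)+[x,y]).round(1) if len(q) else "",q.min(0)+[x,y] if len(q) else "",q.max(0)+[x,y] if len(q) else "")
e=proj('side',(.532,.118,.11)).astype(int); print([S[r,e[0]].tolist() for r in range(e[1]-25,e[1]+30,4)],e)
E
```

```text
need cm [-0.    0.02  0.3 ] rot [-4.000e-02 -6.000e-02 -6.298e+01] j [ 0.03  0.07  1.96  0.    1.11 -1.41] t 25.75 F [-0.6  0.6 -1.2] w 0.0329 59.8
cap [274.6 183.6] white 308 [277.2 184.1] [267 168] [286 195]
cap [274.6 183.6] amber 0   
neck [275.7 208.4] white 29 [274.8 193.7] [269 193] [281 195]
neck [275.7 208.4] amber 342 [276.5 215.2] [263 204] [289 222]
label [274.4 231.4] white 244 [274.8 229.9] [264 223] [286 237]
label [274.4 231.4] amber 221 [278.  220.7] [263 216] [288 236]
[[169, 170, 172], [165, 167, 168], [175, 179, 179], [182, 185, 186], [163, 167, 172], [95, 137, 171], [75, 113, 153], [4, 80, 142], [0, 76, 136], [3, 80, 139], [0, 89, 148], [29, 98, 156], [196, 200, 204], [204, 207, 211]] [275 203]
```

play_rows(rows=[[[0, 0, 0.3], [0, 0, 0]], [[0, 0, 0], [0, 0, 0]], [[0, 0, 0], [0, 0, 0]], [[0, 0, 0], [0, 0, 0]], [[0, 0, 0], [0, 0, 0]]])

```text
clock: 26.3
tcp_pos: [0.5326, 0.1178, 0.1482]
eef_rot: [3.141, 0.0, 3.012]
ft_force: [0.6, 0.6, -0.5]
gripper_width: 0.033
grip_force: 59.8
```

```bash
python3 -c "
from rig import *
o=get_obs(); print(o['tcp_pos'],o['eef_rot'],o['gripper_width'],o['grip_force']); print(close_job())"
```

```text
[0.53256178 0.11778581 0.1482    ] [3.14141979e+00 3.38488535e-04 3.01175502e+00] 0.033020348216541325 59.76748337969184
the job is handed in; nothing more can be done
None
```

Job handed in at 26.3 s: the bottle stands in the small brown caddy's well, and the removed cap is held level about 5 cm above its mouth. The first tries at gripping the bottle and then the cap slipped and needed a second go; the first slid the lying bottle a few cm, with 47 N at the wrist while the fingers rode on the bottle.

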